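# Hang the espresso cup and lock the stand's post at its mark

## Task

Hang the small espresso cup that stands on the sink drainer by its handle on the hook of the metal cup stand and let it hang free. Then grip the black knob of the stand's post, lift the post until the dark ring scored on it is level with the top of the cam lever's ring (30 mm up) and, still holding the knob there, push the upright blade of the cam lever round to its closed stop (anticlockwise seen from above) by turning the hand about the post so that a finger sweeps it; do not start closing the lever while the post is off its mark. Finish while still holding the knob with the post at the mark, the lever closed and the cup hanging on the hook; do not drop the cup, and leave the other things where they stand.

Things in the scene. Friction and masses are not known exactly. Their poses are not given: they have to be found in the camera images.
- cup: Small cream espresso cup, 62 mm across, 56 mm tall, 91 mm long with its handle, 0.2 to 0.35 kg, standing upright on the sink's drainer (4 mm above the worktop). Origin: centre of the underside of its 62x91 mm outline; z up. The round bowl (outer diameter 62 mm, grasp it across) is centred at y = +14.5 mm; the handle is on the -y side, in the y-z plane, 8 mm thick along x.
- cup_eye (a point): Centre of the opening in the cup's handle, at (0, -22.5, 30) mm in the cup's frame; the opening runs through along the cup's x, is about 13 mm wide in y and 18 mm tall (z = 21 to 39 mm).
- hook (a point): Level steel bar, 7 mm thick, sticking out of the slot in the stand; rises with the post. Origin: on the post's axis at the bar's centre height (130 mm above the worktop, post down). It runs along +y to y = 105 mm, then the tip bends up 6 mm, ending at y = 117 mm; z up. Hang the cup at about y = 90 mm. Let go, it tips over and hangs under the bar, up to 85 mm below.
- stand: The cup stand, fixed: base disc 130 mm across and 14 mm high, upright sleeve 26 mm square with a slot, round collar and cam lever ring (40 mm across, top 213 mm high), knob above it up to 263 mm (post down). Origin: centre of the underside, on the post's axis; +y is the hook's direction, z up.
- post (a joint): Height of the sliding post (m): 0 = down on its lower stop (start), 0.030 = its scored dark ring is level with the top face of the cam lever's ring (the mark), 0.045 = upper stop. It drops back if let go: post, knob and hook weigh about 0.25 kg, plus the cup.
- knob: Black round grip on top of the post, 20 mm in diameter, swivels freely about the post's axis. Origin: on that axis, at worktop level with the post down, rising with it; the grip spans z = 226 to 263 mm in this frame. Grip it with the fingertips 226 to 230 mm high (post down): they clear the lever's ring (top 213 mm) and, at the mark, reach 14 to 18 mm below the blade's top.
- lever (a joint): Angle (rad) of the cam lever, which turns about the post's axis on top of the sleeve and does not rise with the post: near 0 = open, 0.8 = closed stop; grows anticlockwise seen from above. It stays where it is left; turning it takes about 0.05 N m.
- lever_blade (a point): Point near the top of the lever's upright blade, 23 mm from the post's axis and 266 mm above the worktop. The blade is 14 mm wide radially (16 to 30 mm from the axis), 6 mm thick and its top is 274 mm above the worktop, so a finger that grips the knob can push its flat side.
- glass: Clear tumbler, 80 mm across, 100 mm tall, a bystander to leave alone; origin at the centre of its underside.
- sugar_jar: Round glass jar with a pale lid, 68 mm across, 104 mm tall, a bystander to leave alone; origin at the centre of its underside.
- salt_shaker: Salt shaker, 44 mm across, 90 mm tall, a bystander to leave alone; origin at the centre of its underside.
- bowl: White bowl, 120 mm across, 54 mm tall, a bystander to leave alone; origin at the centre of its underside.
- cinnamon_jar: Slim spice jar with black lid, 44 mm across, 99 mm tall, a bystander to leave alone; origin at the centre of its underside.
- pod: White coffee pod, 37 mm across, 26 mm tall, a bystander to leave alone; origin at the centre of its underside.

How it is judged:
By the outcome, as a careful person would: the job done as asked, in the order asked, and still so for the second after the job is handed in, while the arm keeps its last pose, push and grip.
It also fails if it takes over 56 s, if anything falls off the work surface, if the arm or the gripper's body presses on something with over 40 N, if the wrist force passes 120 N, or if a joint passes its speed limit or range.

## Robot

A 6-joint arm with a two-finger parallel gripper is mounted at the origin on a cart in front of the work surface, level with it; the furniture and walls round the work are solid. World frame = base frame: x ahead of the robot, y to its left, z up, the work surface at z = 0. Lengths are in mm, angles in rad, forces in N, time in s.
With the tool pointing down it reaches from about 375 to 900 mm from the base axis. Payload 3.1 kg.
Tool frame: the origin (TCP) lies at the very end of the fingers, on their centre line; the grasp point (between the pads) lies 19 mm behind it; z points along the fingers, y is the line along which they close (so a half turn about z gives the same grasp; the last joint's range is limited). The gripper opens to 85 mm and grips with 20 to 120 N. Pads are 22 mm wide; open, the fingers measure 114 mm over their backs; the gripper's body (76 mm by 85 mm) begins 54 mm behind the grasp point. The pads swing forward as they close: fully open they stand 13 mm farther back than shut.
Start: joints at [0.929, 0.527, 1.433, -0, 1.181, -0.178], TCP at [278.992, 559.249, 231.31] pointing down, gripper open.
Joint ranges: [-3.08, 3.08], [-0.75, 2.2], [0.22, 2.44], [-1.43, 4.57], [0, 2.65], [-2.85, 2.85]. Speed limits (rad/s): [2.79, 2.79, 3.14, 3.14, 3.14, 3.14].

## Interface

Orientations are given as a rotation vector (axis times angle).
In Python, from plant import arm gives the robot as it stands. The module is installed in compiled form; this text tells all that it offers.
- The arm moves only by the tool jog_arm, never from a script. Its argument "steps" is one flat list of numbers, 5 for each row, row after row: the shift along the tool's x, y, z in cm, then the turn about the tool's z in rad, then the opening, from -1 (shut) to 1 (fully open). A call has 1 to 5 rows; each row is the pose to reach, as a shift and turn from the pose commanded when the call began, along the tool's axes at that moment; what a row does not reach only later rows make up. A row lasts 1/12 s, in which the tool goes at most 41.7 mm and 7.16 degrees, less where a joint would pass 70% of its speed; a pose out of reach is approached as far as the arm can. A call with a gripper value outside its range is refused whole. The fingers move at their own pace and stop on an object; "grip_force" is the grip in N (left out, the last holds). Time passes only in rows, so rows that repeat a pose let the fingers close. It gives the time, the measured TCP pose, the force, the opening and the grip force at its end, in the units of the state.
- arm.observe(): the state, without advancing time (a new reading comes with each control period).
- arm.camera(name): name is "scene" or "side" or "wrist"; returns a dict with "color" (480x640x3 uint8, blue, green, red), "range_z" (480x640 float32, mm along the optical axis (not along the pixel's ray), 0 where there is no reading), "vfov" (degrees; the focal length in pixels is half the picture's height over the tangent of half this angle, whatever the lens; pixels are square), "cx", "cy" (the principal point, pixels), "extrinsics" (4x4, takes a point from camera to world coordinates). Camera axes: x right, y down, z forward; pixel columns grow to the right and rows downward; lengths in mm; the calibration is good to about 2 mm. A picture is of the moment at which its call begins.
- arm.hand_in(): hands the job in; it is judged then, once.
The state is a dict: "time_s": time; "qpos": joint angles; "dq": joint speeds; "tau": joint torques, N m; "ee_pos": TCP position; "ee_rot": TCP orientation; "ft_force": force on the tool from outside, world axes, zero at the start; "moment": the same for the moment, N m; "finger_gap": finger opening in mm; "grip_force": force on a finger pad.
Only numpy, scipy, OpenCV 4.12 (cv2) and the standard library are available. Lean on these libraries where they do the work, as an engineer would, in place of code of your own. Each camera call takes 0.05 s, during which the arm holds its last target. There are 200 camera calls.

## Working session

There is one attempt and no reset: what is moved stays moved. The work goes in short steps, Python scripts to look and compute and a tool call to move; the robot and the scene stay as the last step left them, time stands still between calls to the robot, and variables do not carry over. Pictures are saved under pics/ and viewed, at most 11 in all, crops included, and the job is handed in when it is done.

Besides the shell and the picture viewer there is one more tool, called after "Request:" as name(argument=value, ...) on one line, values as JSON. jog_arm: Moves the arm, as the interface text tells. Its arguments: {"type":"object","properties":{"steps":{"type":"array"},"grip_force":{"type":"number"}},"required":["steps"]}

```bash
mkdir -p pics; cat > h.py <<'E'
import numpy as np,cv2
from plant import arm
from scipy.spatial.transform import Rotation as R
def cam(n):
    c=arm.camera(n);c['f']=240/np.tan(np.radians(c['vfov'])/2);return c
def pts(c):
    v,u=np.mgrid[0:480,0:640];z=c['range_z']
    P=np.stack([(u-c['cx'])/c['f']*z,(v-c['cy'])/c['f']*z,z,np.ones_like(z)],-1)
    return (P@c['extrinsics'].T)[...,:3]
def st():
    s=arm.observe();print({k:np.round(s[k],3).tolist() for k in('time_s','qpos','ee_pos','ee_rot','ft_force','finger_gap','grip_force')})
    return s
E
python3 - <<'E'
from h import *
s=st();print(R.from_rotvec(s['ee_rot']).as_matrix().round(3))
for n in('scene','side'):
    c=cam(n);cv2.imwrite(f'pics/{n}1.png',c['color']);np.savez(n+'1.npz',**c);print(n,c['extrinsics'].round(2),c['f'],c['cx'],c['cy'])
E
```

```text
{'time_s': 0.0, 'qpos': [0.93, 0.528, 1.434, 0.0, 1.181, -0.178], 'ee_pos': [278.556, 558.685, 230.312], 'ee_rot': [-0.72, -3.057, 0.003], 'ft_force': [0.255, -0.679, 0.295], 'finger_gap': 85.664, 'grip_force': 0.0}
[[-0.895  0.446 -0.001]
 [ 0.446  0.895 -0.002]
 [ 0.    -0.002 -1.   ]]
scene [[ 6.9000e-01 -5.1000e-01  5.1000e-01  4.8050e+01]
 [-7.2000e-01 -4.8000e-01  5.0000e-01 -5.9677e+02]
 [-1.0000e-02 -7.2000e-01 -7.0000e-01  8.5669e+02]
 [ 0.0000e+00  0.0000e+00  0.0000e+00  1.0000e+00]] 439.2139648118734 313.51501230797527 244.57910975886597
side [[-2.10000e-01 -6.30000e-01  7.50000e-01 -4.62830e+02]
 [-9.80000e-01  1.30000e-01 -1.60000e-01  1.07340e+02]
 [ 1.00000e-02 -7.60000e-01 -6.50000e-01  1.03762e+03]
 [ 0.00000e+00  0.00000e+00  0.00000e+00  1.00000e+00]] 611.6331280394359 312.4324593098438 236.28222417722978
```

View pics/scene1.png

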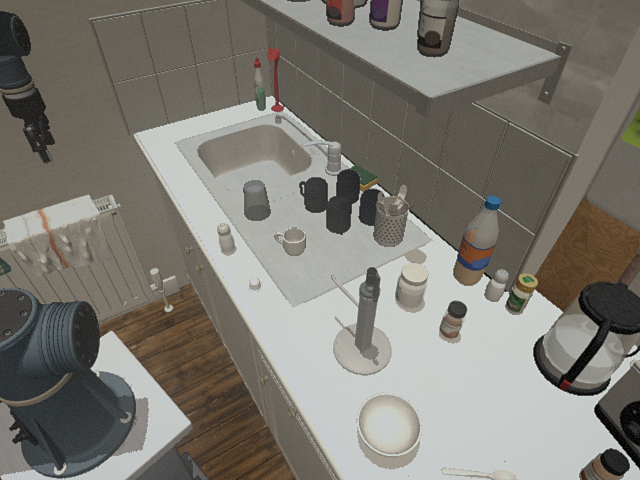

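View pics/side1.png

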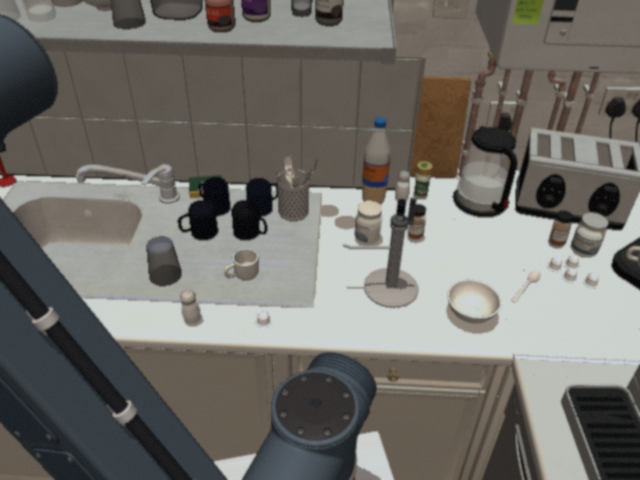

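The scene view shows the cup at about (292,241) with its handle to the left (279,236). The stand's base is at (362,345), its knob at (372,275) and its hook tip at (333,278). In the side view the cup is at (245,264), the stand at (391,288) and the hook tip at (345,246).

```bash
python3 - <<'E'
from h import *
for n,cb,sb in(('scene',(270,222,312,260),(325,262,395,378)),('side',(222,246,264,284),(340,190,425,310))):
    c=dict(np.load(n+'1.npz'));P=pts(c)
    def box(b):
        return P[b[1]:b[3],b[0]:b[2]].reshape(-1,3)
    Q=box(cb);Q=Q[(Q[:,2]>14)&(Q[:,2]<75)]
    print(n,'cup',len(Q),Q.min(0).round(),Q.max(0).round())
    T=Q[Q[:,2]>50];print(' rim circle',[ (np.round(a,1)) for a in cv2.minEnclosingCircle(T[:,:2].astype(np.float32))])
    print(' rect',cv2.minAreaRect(Q[:,:2].astype(np.float32)))
    L=Q[(Q[:,2]>20)&(Q[:,2]<50)];m=cv2.minEnclosingCircle(T[:,:2].astype(np.float32))[0]
    d=np.linalg.norm(L[:,:2]-m,axis=1);H=L[d>36];print(' handle',len(H),H.mean(0).round(1) if len(H) else'')
    S=box(sb)
    D=S[(S[:,2]>9)&(S[:,2]<20)];print(' disc',len(D),cv2.minEnclosingCircle(D[:,:2].astype(np.float32)))
    for a,b in((110,150),(205,216),(228,250),(255,268),(268,280)):
        K=S[(S[:,2]>a)&(S[:,2]<b)];
        if len(K):print(' ',a,b,len(K),K.mean(0).round(1),K.min(0).round(),K.max(0).round())
    B=S[(S[:,2]>120)&(S[:,2]<142)]
    if len(B): print(' bar',B[::max(1,len(B)//12)].round().tolist())
c=dict(np.load('scene1.npz'));a=cv2.resize(c['color'][220:390,260:420],None,fx=3.5,fy=3.5,interpolation=2)
cv2.imwrite('pics/crop1.png',a)
E
```

```text
scene cup 619 [590.   1.  15.] [657.  86.  65.]
 rim circle [array([616.7,  43.6]), np.float64(42.3)]
 rect ((614.2415771484375, 38.290245056152344), (67.62631225585938, 79.04696655273438), 57.08423614501953)
 handle 112 [617.7  24.6  35.7]
 disc 1799 ((590.1981201171875, -238.64427185058594), 165.32012939453125)
  110 150 339 [ 509.7 -272.3  132.1] [ 494. -312.  110.] [ 535. -180.  150.]
  205 216 162 [ 498.3 -300.1  212.7] [ 488. -325.  205.] [ 526. -278.  216.]
  228 250 111 [ 498.9 -307.5  239.2] [ 492. -324.  228.] [ 506. -288.  250.]
  255 268 122 [ 503.3 -303.4  262.2] [ 493. -324.  255.] [ 517. -289.  268.]
  268 280 31 [ 496.4 -318.3  273.4] [ 492. -323.  268.] [ 502. -312.  276.]
 bar [[531.0, -180.0, 142.0], [528.0, -193.0, 135.0], [526.0, -205.0, 133.0], [523.0, -222.0, 133.0], [517.0, -241.0, 137.0], [518.0, -255.0, 135.0], [516.0, -267.0, 135.0], [518.0, -312.0, 140.0], [496.0, -291.0, 131.0], [502.0, -309.0, 139.0], [513.0, -312.0, 128.0], [494.0, -306.0, 134.0], [498.0, -309.0, 126.0]]
side cup 787 [590.   2.  14.] [657.  87.  65.]
 rim circle [array([618.3,  42.7]), 
[... 228 characters left out ...]
  110 150 326 [ 511.2 -267.1  131.8] [ 492. -309.  110.] [ 686. -181.  150.]
  205 216 179 [ 503.3 -297.8  211.9] [ 488. -325.  205.] [ 527. -278.  216.]
  228 250 131 [ 501.4 -304.8  238.9] [ 493. -325.  228.] [ 516. -288.  250.]
  255 268 94 [ 503.9 -304.4  261.1] [ 491. -324.  255.] [ 520. -287.  268.]
  268 280 24 [ 497.9 -318.2  271.6] [ 493. -324.  269.] [ 504. -312.  276.]
 bar [[523.0, -288.0, 138.0], [533.0, -198.0, 133.0], [525.0, -242.0, 132.0], [512.0, -285.0, 136.0], [522.0, -227.0, 135.0], [513.0, -271.0, 134.0], [525.0, -205.0, 132.0], [519.0, -250.0, 130.0], [498.0, -289.0, 141.0], [503.0, -287.0, 132.0], [496.0, -302.0, 132.0], [498.0, -293.0, 126.0], [495.0, -300.0, 121.0]]
```

View pics/crop1.png

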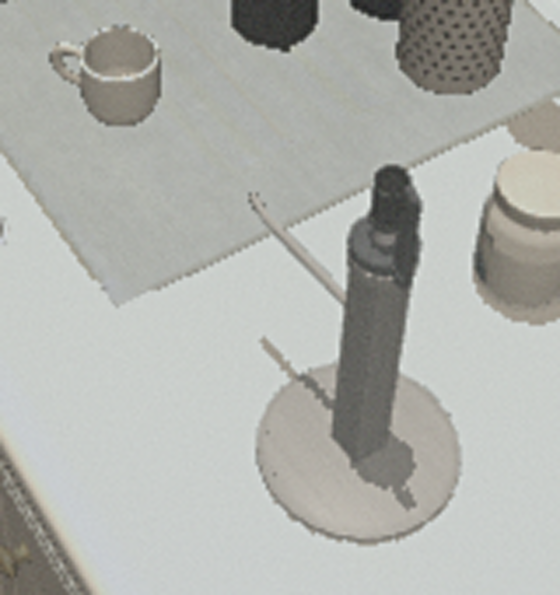

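The crop shows the hook running from the post (345,300) to a bent-up tip (252,197). The blade is on the right/near side of the knob at (410,235), and the cup's handle is on the left (65,60). Next I'll go above the cup.

Request:
jog_arm(steps=[-3.54, -2.05, 0, 0, 1, -7.08, -4.1, 0, 0, 1, -10.62, -6.15, 0, 0, 1, -14.16, -8.2, 0, 0, 1, -17.7, -10.25, 0, 0, 1])

```text
time_s: 0.52
ee_pos: [391.9, 386.8, 230.9]
ee_rot: [-0.719, -3.058, 0.001]
ft_force: [1.3, 0.6, -0.8]
finger_gap: 85.2
grip_force: 0.0
```

Request:
jog_arm(steps=[-3.54, -2.05, 0, 0, 1, -7.08, -4.1, 0, 0, 1, -10.62, -6.15, 0, 0, 1, -14.16, -8.2, 0, 0, 1, -17.7, -10.25, 0, 0, 1])

```text
time_s: 0.93
ee_pos: [504.7, 215.9, 231.0]
ee_rot: [-0.72, -3.057, 0.0]
ft_force: [0.6, 0.2, 0.2]
finger_gap: 85.5
grip_force: 0.0
```

Request:
jog_arm(steps=[-3.54, -2.05, 0, 0.124, 1, -7.08, -4.1, 0, 0.248, 1, -10.62, -6.15, 0, 0.372, 1, -14.16, -8.2, 0, 0.496, 1, -17.7, -10.25, 0, 0.62, 1])

```text
time_s: 1.35
ee_pos: [617.3, 45.1, 230.9]
ee_rot: [-1.627, -2.686, 0.0]
ft_force: [1.1, 0.6, -0.8]
finger_gap: 85.4
grip_force: 0.0
```

Request:
jog_arm(steps=[0, 0, 0, 0, 1, 0, 0, 0, 0, 1])

```text
time_s: 1.52
ee_pos: [617.7, 44.6, 230.5]
ee_rot: [-1.623, -2.689, 0.0]
ft_force: [-0.3, 1.2, 0.4]
finger_gap: 85.5
grip_force: 0.0
```

```bash
python3 - <<'E'
from h import *
s=st();print(R.from_rotvec(s['ee_rot']).as_matrix().round(3))
c=cam('wrist');cv2.imwrite('pics/w2.png',c['color']);np.savez('wrist2.npz',**c);print(c['extrinsics'].round(3),c['f'],c['cx'],c['cy'])
E
```

```text
{'time_s': 1.517, 'qpos': [-0.108, 0.521, 1.448, 0.0, 1.173, -0.593], 'ee_pos': [617.694, 44.643, 230.498], 'ee_rot': [-1.623, -2.689, 0.0], 'ft_force': [-0.336, 1.171, 0.404], 'finger_gap': 85.458, 'grip_force': 0.0}
[[-0.466  0.885 -0.001]
 [ 0.885  0.466  0.   ]
 [ 0.    -0.001 -1.   ]]
[[ 8.85000e-01  4.41000e-01  1.50000e-01  5.80337e+02]
 [ 4.66000e-01 -8.38000e-01 -2.84000e-01  1.17926e+02]
 [ 0.00000e+00  3.21000e-01 -9.47000e-01  3.72716e+02]
 [ 0.00000e+00  0.00000e+00  0.00000e+00  1.00000e+00]] 396.0493252565145 323.1166864028274 239.82915961147685
```

View pics/w2.png

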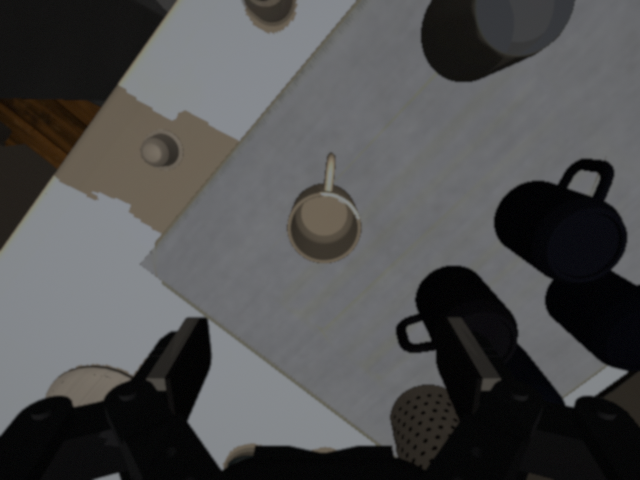

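The wrist view shows the cup's rim round (325,223), with the handle pointing up to (331,155), nearly along tool x. Now a fit.

```bash
python3 - <<'E'
from h import *
from scipy.optimize import least_squares as ls
c=dict(np.load('wrist2.npz'));P=pts(c)[130:275,270:380];col=c['color'][130:275,270:380]
m=(P[...,2]>54)&(P[...,2]<66)
T=P[m];ctr=np.median(T[:,:2],0)
for _ in range(3):
    r=ls(lambda p:np.hypot(*(T[:,:2]-p[:2]).T)-p[2],[*ctr,29],loss='soft_l1').x
print('rim',len(T),r.round(1))
H=P[(P[...,2]>20)&(P[...,2]<66)];d=H[:,:2]-r[:2];k=np.hypot(*d.T);h=H[k>36];print('handle',len(h),h.mean(0).round(1),'tip',k.max())
v=h[:,:2].mean(0)-r[:2];a=np.degrees(np.arctan2(v[1],v[0]));print('handle angle',a)
print('zmax',np.percentile(T[:,2],[50,95]))
# neighbours at fingers
y=np.array([.885,.466])
# other: bar fit with both views
B=[]
for n,sb in(('scene',(325,262,395,378)),('side',(340,190,425,310))):
    q=dict(np.load(n+'1.npz'));S=pts(q)[sb[1]:sb[3],sb[0]:sb[2]].reshape(-1,3)
    b=S[(S[:,2]>124)&(S[:,2]<140)&(S[:,1]>-270)&(S[:,1]<-195)&(abs(S[:,0]-520)<25)]
    f=np.polyfit(b[:,1],b[:,0],1);print(n,len(b),'bar x at y=-205,-298',np.polyval(f,[-205,-298]).round(1),np.degrees(np.arctan2(1,f[0])),'z',np.median(b[:,2]))
    t=S[(S[:,1]>-200)&(S[:,1]<-160)&(S[:,2]>120)&(S[:,2]<160)];print(' tip y',t[:,1].max(),t[:,0].mean(),t[:,2].max())
    D=S[(S[:,2]>9)&(S[:,2]<19)&(np.hypot(S[:,0]-507,S[:,1]+298)<75)];print(' disc',cv2.minAreaRect(D[:,:2].astype(np.float32)))
    k=S[(S[:,2]>258)&(S[:,2]<267)&(S[:,1]>-311)];print(' knob top',k.mean(0).round(1),k.min(0),k.max(0))
E
```

```text
rim 1129 [625.5  34.   29.1]
handle 279 [607.8  78.2  48.9] tip 58.598086958868585
handle angle 111.7702585676339
zmax [59.00621169 60.39970642]
scene 102 bar x at y=-205,-298 [527.  507.3] 78.02162807802097 z 134.13346368897612
 tip y -180.30744833525785 529.9810781505396 143.2259168479976
 disc ((505.4167175292969, -298.8170166015625), (123.51016998291016, 127.83287048339844), 30.176795959472656)
 knob top [ 506.7 -297.9  263.2] [ 498.82428204 -306.76198236  258.15323217] [ 517.46513107 -288.81092419  266.04802233]
side 100 bar x at y=-205,-298 [528.3 509.2] 78.41360574882609 z 132.85741285765823
 tip y -181.1133690025456 531.0898353839441 141.97237993272336
 disc ((504.301513671875, -295.27117919921875), (125.67089080810547, 124.96830749511719), 70.52867889404297)
 knob top [ 507.7 -297.5  262. ] [ 497.88710925 -308.19525408  258.03016987] [ 520.06742855 -287.43128242  265.60550176]
```

Request:
jog_arm(steps=[-0.65, 0.1, 1.5, 0.05, 1, -1.3, 0.2, 3, 0.105, 1, -1.3, 0.2, 6, 0.105, 1, -1.3, 0.2, 9, 0.105, 1, -1.3, 0.2, 9, 0.105, 1])

```text
time_s: 1.98
ee_pos: [619.0, 38.7, 135.6]
ee_rot: [-1.748, -2.596, 0.009]
ft_force: [-1.4, 0.6, -0.7]
finger_gap: 85.1
grip_force: 0.0
```

```bash
python3 - <<'E'
from h import *
from scipy.optimize import least_squares as ls
s=st();M=R.from_rotvec(s['ee_rot']).as_matrix()
Q=[]
for n in('scene1','side1','wrist2'):
    q=pts(dict(np.load(n+'.npz'))).reshape(-1,3);q=q[(q[:,2]>12)&(q[:,2]<105)];L=(q-s['ee_pos'])@M
    g=(abs(L[:,0])<45)&(abs(L[:,1])<110)&(abs(L[:,1])>34);L=L[g];print(n,len(L), [L[(L[:,1]*sg>0)][np.argmin(abs(L[L[:,1]*sg>0][:,1]))].round().tolist() if (L[:,1]*sg>0).any() else None for sg in(1,-1)])
c=cam('wrist');P=pts(c)
m=(P[...,2]>54)&(P[...,2]<66)&(np.hypot(P[...,0]-625.5,P[...,1]-34)<33)
T=P[m];r=ls(lambda p:np.hypot(*(T[:,:2]-p[:2]).T)-p[2],[625,34,29],loss='soft_l1').x
H=P[(P[...,2]>20)&(P[...,2]<66)];d=H[:,:2]-r[:2];k=np.hypot(*d.T);h=H[(k>38)&(k<62)&(abs(d@M[:2,1])<12)];v=h[:,:2].mean(0)-r[:2]
print(len(T),r.round(1),np.degrees(np.arctan2(v[1],v[0])),'tool x ang',np.degrees(np.arctan2(M[1,0],M[0,0])),'need in tool',((r[:2]-s['ee_pos'][:2])@M[:2,:2]).round(1))
E
```

```text
{'time_s': 1.983, 'qpos': [-0.118, 0.642, 1.518, 0.0, 0.994, -0.503], 'ee_pos': [619.004, 38.726, 135.589], 'ee_rot': [-1.748, -2.596, 0.009], 'ft_force': [-1.432, 0.554, -0.737], 'finger_gap': 85.086, 'grip_force': 0.0}
scene1 3 [[6.0, 34.0, 76.0], None]
side1 13 [[-11.0, 34.0, 116.0], None]
wrist2 41 [[-13.0, 34.0, 76.0], None]
2171 [625.5  33.9  29. ] 111.56062932142935 tool x ang 112.08944440419448 need in tool [-6.9  4.2]
```

Request:
jog_arm(steps=[0, 0, 0, 0, 1])

```text
time_s: 2.12
ee_pos: [624.2, 37.8, 141.7]
ee_rot: [-1.755, -2.605, 0.0]
ft_force: [1.3, 0.2, -0.2]
finger_gap: 85.4
grip_force: 0.0
```

Request:
jog_arm(steps=[0, 0, 0, 0, 1, 0, 0, 0, 0, 1])

```text
time_s: 2.28
ee_pos: [626.0, 36.9, 143.6]
ee_rot: [1.755, 2.601, 0.003]
ft_force: [-0.6, -0.6, -0.2]
finger_gap: 85.4
grip_force: 0.0
```

```bash
python3 - <<'E'
from h import *
s=st();M=R.from_rotvec(s['ee_rot']).as_matrix()
print(((np.array([625.5,34])-s['ee_pos'][:2])@M[:2,:2]).round(1),M.round(3))
E
```

```text
{'time_s': 2.283, 'qpos': [-0.119, 0.634, 1.508, 0.0, 0.995, -0.503], 'ee_pos': [625.999, 36.889, 143.612], 'ee_rot': [1.755, 2.601, 0.003], 'ft_force': [-0.576, -0.557, -0.177], 'finger_gap': 85.4, 'grip_force': 0.0}
[-2.5 -1.5] [[-0.375  0.927  0.004]
 [ 0.927  0.375 -0.   ]
 [-0.002  0.004 -1.   ]]
```

Request:
jog_arm(steps=[0, 0, 3, 0, 1, 0, 0, 6, 0, 1, 0, 0, 9, 0, 1, 0, 0, 9, 0, 1, 0, 0, 9, 0, 1])

```text
time_s: 2.7
ee_pos: [624.3, 36.6, 51.3]
ee_rot: [-1.757, -2.602, 0.001]
ft_force: [0.5, 0.8, 1.2]
finger_gap: 85.6
grip_force: 0.0
```

Request:
jog_arm(steps=[0, 0, 0, 0, 1, 0, 0, 0, 0, 1, 0, 0, 0, 0, 1])

```text
time_s: 2.95
ee_pos: [626.4, 36.3, 53.8]
ee_rot: [1.756, 2.6, 0.003]
ft_force: [-0.2, -0.1, 0.1]
finger_gap: 85.3
grip_force: 0.0
```

```bash
python3 - <<'E'
from h import *
s=st();M=R.from_rotvec(s['ee_rot']).as_matrix()
print(((np.array([625.5,34])-s['ee_pos'][:2])@M[:2,:2]).round(1))
E
```

```text
{'time_s': 2.95, 'qpos': [-0.12, 0.761, 1.554, -0.0, 0.821, -0.503], 'ee_pos': [626.399, 36.325, 53.759], 'ee_rot': [1.756, 2.6, 0.003], 'ft_force': [-0.242, -0.143, 0.099], 'finger_gap': 85.349, 'grip_force': 0.0}
[-1.8 -1.7]
```

Request:
jog_arm(steps=[-0.2, -0.15, 1.6, 0, 1, -0.2, -0.15, 3.2, 0, 1, -0.2, -0.15, 3.2, 0, 1, -0.2, -0.15, 3.2, 0, 1, -0.2, -0.15, 3.2, 0, 1])

```text
time_s: 3.37
ee_pos: [624.9, 34.0, 20.6]
ee_rot: [1.757, 2.602, 0.001]
ft_force: [0.2, 0.0, 0.3]
finger_gap: 85.8
grip_force: 0.0
```

Request:
jog_arm(steps=[0, 0, 0, 0, -1, 0, 0, 0, 0, -1, 0, 0, 0, 0, -1, 0, 0, 0, 0, -1, 0, 0, 0, 0, -1], grip_force=45)

```text
time_s: 3.78
ee_pos: [624.7, 34.0, 20.7]
ee_rot: [1.757, 2.602, 0.001]
ft_force: [-1.5, 0.5, 6.1]
finger_gap: 60.6
grip_force: 48.5
```

Request:
jog_arm(steps=[0, 0, 0, 0, -1, 0, 0, 0, 0, -1, 0, 0, 0, 0, -1])

```text
time_s: 4.03
ee_pos: [624.7, 34.0, 20.8]
ee_rot: [1.757, 2.602, 0.001]
ft_force: [-1.4, 0.4, 5.6]
finger_gap: 60.5
grip_force: 48.5
```

Request:
jog_arm(steps=[0, 0, -2.5, 0, -1, 0, 0, -5, 0, -1, 0, 0, -7.5, -0.1, -1, 0, 0, -9.9, -0.2, -1, 0, 0, -9.9, -0.3, -1])

```text
time_s: 4.45
ee_pos: [627.3, 33.9, 123.4]
ee_rot: [1.338, 2.832, 0.005]
ft_force: [0.8, -0.6, -2.5]
finger_gap: 60.8
grip_force: 50.5
```

Request:
jog_arm(steps=[-1.2, -1.6, 0, -0.12, -1, -4, -5.3, 0, -0.24, -1, -6.6, -8.9, 0, -0.36, -1, -9.2, -12.5, 0, -0.48, -1, -11.8, -16.1, 0, -0.6, -1])

```text
time_s: 4.87
ee_pos: [578.4, -139.3, 118.2]
ee_rot: [-0.459, -3.107, -0.0]
ft_force: [0.8, -0.1, -3.5]
finger_gap: 60.6
grip_force: 50.4
```

Request:
jog_arm(steps=[0, 0, 0, -0.084, -1, 0, 0, 0, -0.084, -1, 0, 0, 0, -0.084, -1, 0, 0, 0, -0.084, -1, 0, 0, 0, -0.084, -1])

```text
time_s: 5.28
ee_pos: [579.4, -136.7, 118.2]
ee_rot: [-0.337, -3.123, -0.001]
ft_force: [0.2, 0.9, -2.8]
finger_gap: 60.3
grip_force: 50.5
```

```bash
python3 - <<'E'
from h import *
s=st();M=R.from_rotvec(s['ee_rot']).as_matrix();print('x ang',np.degrees(np.arctan2(M[1,0],M[0,0])))
I=[]
for n in('scene','side','wrist'):
    c=cam(n);np.savez(n+'3.npz',**c)
    if n!='wrist':
        p=np.array([537,-190,130,1.]);q=np.linalg.inv(c['extrinsics'])@p;u=int(q[0]/q[2]*c['f']+c['cx']);v=int(q[1]/q[2]*c['f']+c['cy']);print(n,u,v)
        I.append(cv2.resize(c['color'][max(0,v-60):v+60,u-50:u+50],(400,480),interpolation=2))
cv2.imwrite('pics/p3.png',np.hstack(I));cv2.imwrite('pics/w3.png',c['color'])
E
```

```text
{'time_s': 5.283, 'qpos': [-0.419, 0.635, 1.606, 0.0, 0.902, -1.775], 'ee_pos': [579.382, -136.727, 118.173], 'ee_rot': [-0.337, -3.123, -0.001], 'ft_force': [0.183, 0.859, -2.764], 'finger_gap': 60.264, 'grip_force': 50.536}
x ang 167.6702243166296
scene 335 279
side 346 246
```

View pics/p3.png

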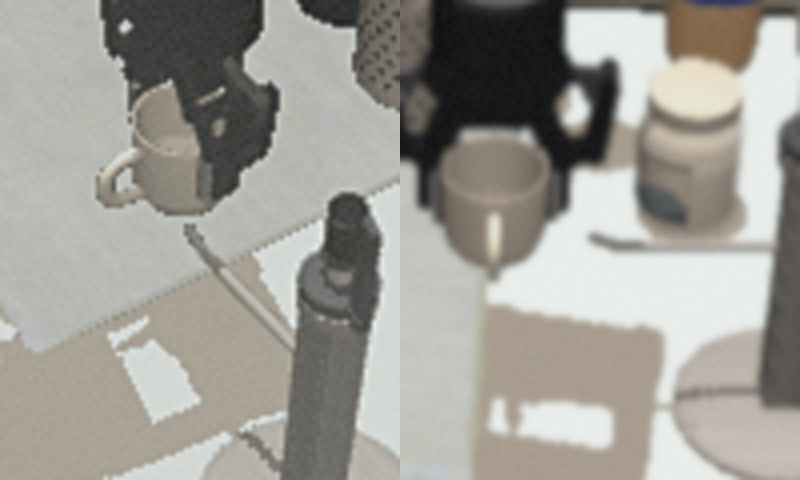

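View pics/w3.png

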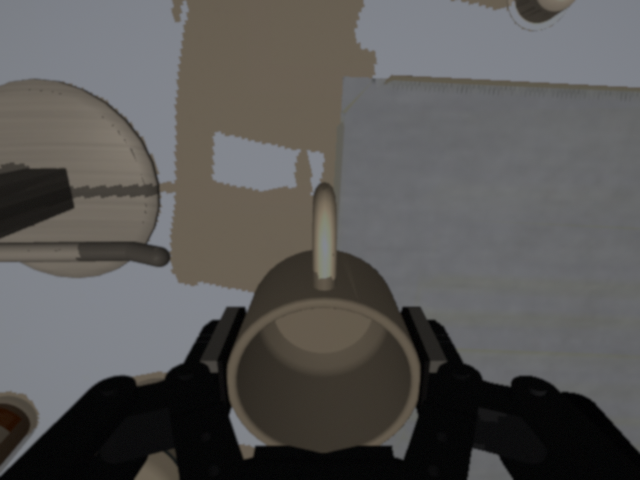

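The wrist view shows the handle at column 323 (rows 185–288) and the hook tip at (165,257), with the bar running left along row 250. Scene and side views confirm that the cup is held upright, and the opening faces along the bar. I'll measure the opening and the bar in the tool frame.

```bash
python3 - <<'E'
from h import *
s=st();M=R.from_rotvec(s['ee_rot']).as_matrix();o=s['ee_pos']
c=dict(np.load('wrist3.npz'));L=(pts(c)-o)@M
v,u=np.mgrid[0:480,0:640]
b=(v>225)&(v<275)&(u<180)&(abs(L[...,2]+ (130-o[2]))<25)
for a in range(0,180,15):
    q=L[b&(u>=a)&(u<a+15)]; 
    if len(q):print('bar',a,len(q),q.mean(0).round(1),'x',q[:,0].min().round(1),q[:,0].max().round(1),'ztop',q[:,2].min().round(1))
h=(v>175)&(v<295)&(u>308)&(u<340)
for a in range(178,295,8):
    q=L[h&(v>=a)&(v<a+8)&(L[...,2]<30)]
    if len(q):print('h',a,len(q),np.median(q,0).round(1),'y',q[:,1].min().round(1),q[:,1].max().round(1))
# hole in scene: cast rays onto tool plane y=0
for n in('scene','side'):
    c=dict(np.load(n+'3.npz'));E=c['extrinsics'];d=np.stack([(u-c['cx'])/c['f'],(v-c['cy'])/c['f'],np.ones(u.shape)],-1)@E[:3,:3].T
    C=(E[:3,3]-o)@M;D=d@M;t=-C[1]/D[...,1];X=C+t[...,None]*D
    far=c['range_z']>t+15
    if n=='scene':
        m=(X[...,0]>10)&(X[...,0]<70)&(X[...,2]>-50)&(X[...,2]<25)
        rows,cols=np.where(m);r0,r1,c0,c1=rows.min(),rows.max(),cols.min(),cols.max()
        k,lab,stt,_=cv2.connectedComponentsWithStats((far&m)[r0:r1+1,c0:c1+1].astype(np.uint8),connectivity=4)
        for i in range(1,k):
            q=X[r0:r1+1,c0:c1+1][lab==i];print('comp',len(q),q.mean(0).round(1),q.min(0).round(1),q.max(0).round(1))
E
```

```text
{'time_s': 5.433, 'qpos': [-0.42, 0.635, 1.605, 0.0, 0.901, -1.776], 'ee_pos': [579.567, -137.023, 118.288], 'ee_rot': [-0.336, -3.123, -0.0], 'ft_force': [0.591, -0.192, -2.975], 'finger_gap': 60.175, 'grip_force': 50.536}
bar 0 298 [  33.9 -108.7  -13.8] x 29.6 36.7 ztop -16.3
bar 15 297 [  33.9 -103.6  -13.8] x 29.8 36.8 ztop -15.8
bar 30 298 [ 33.9 -98.4 -13.8] x 29.7 36.8 ztop -16.1
bar 45 298 [ 33.9 -93.2 -13.8] x 29.5 36.9 ztop -16.0
bar 60 287 [ 34.1 -88.  -13.9] x 30.4 37.1 ztop -15.8
bar 75 299 [ 34.2 -82.9 -13.7] x 30.4 37.0 ztop -16.3
bar 90 299 [ 34.3 -77.7 -13.7] x 30.1 37.1 ztop -16.0
bar 105 299 [ 34.3 -72.4 -13.9] x 30.1 37.1 ztop -16.3
bar 120 298 [ 34.5 -67.  -14.3] x 30.2 37.2 ztop -17.2
bar 135 310 [ 34.8 -60.6 -17.1] x 30.3 37.4 ztop -20.5
bar 150 311 [ 34.6 -54.7 -19.3] x 30.0 37.1 ztop -21.5
bar 165 81 [ 33.8 -52.  -18. ] x 30.6 36.0 ztop -20.3
h 178 42 [ 57.1   0.8 -12.2] y -1.3 3.1
h 186 150 [ 56.3   0.7 -17.8] y -2.6 4.1
h 194 179 [ 54.9   0.7 -22.7] y -2.8 4.5
h 202 192 [ 53.    0.9 -25.8] y -2.8 4.5
h 210 193 [ 51.2   0.7 -28. ] y -2.7 4.5
h 218 192 [ 49.2   0.9 -29.6] y -2.6 4.4
h 226 192 [ 47.2   0.9 -31. ] y -2.6 4.4
h 234 192 [ 44.9   0.9 -31.8] y -2.6 4.4
h 242 193 [ 42.7   0.7 -32.5] y -2.6 4.4
h 250 248 [ 39.8   0.7 -32.4] y -5.1 6.8
h 258 248 [ 37.3   0.7 -32.3] y -4.8 6.4
h 266 248 [ 34.7   0.7 -32.1] y -4.5 6.1
h 274 248 [ 32.    0.7 -32. ] y -4.3 5.8
h 282 248 [ 29.3   0.7 -32. ] y -4.1 5.5
h 290 155 [ 28.6   0.7 -34.5] y -3.8 5.3
comp 45 [ 18.9   0.  -39.4] [ 11.5   0.  -49.9] [ 30.9   0.  -22.7]
comp 198 [53.5  0.  -6.5] [ 22.    0.  -49.7] [69.5  0.  24.8]
comp 1 [ 36.2   0.  -24.2] [ 36.2   0.  -24.2] [ 36.2   0.  -24.2]
comp 23 [ 41.7   0.  -15.8] [ 36.2   0.  -24.2] [47.2  0.  -7.7]
```

```bash
python3 - <<'E'
from h import *
from scipy.optimize import least_squares as ls
s=arm.observe();M=R.from_rotvec(s['ee_rot']).as_matrix();o=s['ee_pos']
c=dict(np.load('wrist3.npz'));L=(pts(c)-o)@M
m=(abs(L[...,1])<28)&(abs(L[...,0])<29)&(L[...,2]<-36)&(L[...,2]>-46);T=L[m]
print('rim',len(T),ls(lambda p:np.hypot(*(T[:,:2]-p[:2]).T)-p[2],[0,0,29],loss='soft_l1').x.round(1),np.percentile(T[:,2],5))
v,u=np.mgrid[0:480,0:640]
c=dict(np.load('scene3.npz'));E=c['extrinsics'];d=np.stack([(u-c['cx'])/c['f'],(v-c['cy'])/c['f'],np.ones(u.shape)],-1)@E[:3,:3].T
C=(E[:3,3]-o)@M;D=d@M;t=(0.8-C[1])/D[...,1];X=C+t[...,None]*D
near=(c['range_z']<t+15)&(c['range_z']>t-20)
for z in range(-38,6,3):
    q=near&(X[...,0]>26)&(X[...,0]<70)&(abs(X[...,2]-z)<1.5);x=np.sort(X[q][:,0]);print(z,x.round(0).astype(int).tolist())
E
```

```text
rim 4832 [-0.9  0.7 28.7] -39.53471095148689
-38 [28, 30, 33, 36, 38, 44, 49]
-35 [28, 30, 33, 36, 38, 41, 44, 46, 49, 52, 54]
-32 [28, 30, 33, 36, 38, 41, 44, 46, 49, 52, 55, 57]
-29 [28, 30, 33, 36, 38, 41, 44, 46, 49, 52, 55, 57, 60]
-26 [27, 30, 33, 36, 38, 41, 44, 47, 49, 52, 55, 57, 60]
-23 [27, 30, 33, 36, 47, 52, 57]
-20 [30, 36, 49, 52, 55, 57, 60]
-17 [27, 30, 33, 49, 52, 55, 57, 60]
-14 [27, 30, 33, 49, 52, 55, 57, 60]
-11 [27, 30, 33, 49, 52, 55, 58, 60]
-8 [27, 30, 33, 41, 47, 49, 52, 55, 58]
-5 [27, 33, 38, 44, 49, 55]
-2 [27, 30, 33, 36, 38, 41, 44, 47, 49, 52, 55]
1 [27, 30, 33, 36, 38, 41, 44, 47, 49, 52]
4 [27, 30, 33, 36, 38, 41, 44, 47]
```

Request:
jog_arm(steps=[-0.2, -1.5, -0.17, 0, -1, -0.2, -3, -0.17, 0, -1, -0.2, -3, -0.17, 0, -1, -0.2, -3, -0.17, 0, -1, -0.2, -3, -0.17, 0, -1])

```text
time_s: 5.85
ee_pos: [574.6, -168.6, 119.9]
ee_rot: [-0.341, -3.123, -0.001]
ft_force: [0.3, -0.6, -3.2]
finger_gap: 60.3
grip_force: 50.6
```

```bash
cat > bar.py <<'E'
from h import *
def bar(full=True):
    s=st();M=R.from_rotvec(s['ee_rot']).as_matrix();o=s['ee_pos']
    c=cam('wrist');L=(pts(c)-o)@M
    b=(abs(L[...,0]-35)<9)&(L[...,1]<-14)&(L[...,1]>-130)&(L[...,2]<-2)&(L[...,2]>-30)
    q=L[b]
    for a in range(-120,-10,8):
        k=q[(q[:,1]>=a)&(q[:,1]<a+8)]
        if len(k)>20:print(a,len(k),'xmid',((k[:,0].min()+k[:,0].max())/2).round(1),'ztop',np.percentile(k[:,2],3).round(1))
    print('tip y',q[:,1].max().round(1))
    h=L[(L[...,0]>44)&(L[...,0]<75)&(abs(L[...,1])<10)&(L[...,2]<0)&(L[...,2]>-45)]
    print('handle ztop',np.percentile(h[:,2],2).round(1),'xmax',h[:,0].max().round(1),'y',h[:,1].mean().round(1))
    return c
E
python3 -c "
from bar import *
bar()"
```

```text
{'time_s': 5.85, 'qpos': [-0.472, 0.636, 1.596, 0.0, 0.91, -1.826], 'ee_pos': [574.58, -168.553, 119.937], 'ee_rot': [-0.341, -3.123, -0.001], 'ft_force': [0.262, -0.632, -3.241], 'finger_gap': 60.269, 'grip_force': 50.57}
-120 37 xmid 34.4 ztop -12.9
-112 443 xmid 34.4 ztop -13.8
-104 446 xmid 34.5 ztop -13.8
-96 450 xmid 34.7 ztop -13.9
-88 451 xmid 34.8 ztop -13.8
-80 452 xmid 34.8 ztop -14.0
-72 430 xmid 35.2 ztop -14.0
-64 461 xmid 35.1 ztop -13.8
-56 457 xmid 35.2 ztop -13.8
-48 441 xmid 35.3 ztop -13.8
-40 424 xmid 35.3 ztop -14.8
-32 437 xmid 35.4 ztop -18.8
-24 253 xmid 35.6 ztop -19.6
tip y -19.4
handle ztop -33.0 xmax 57.5 y 0.7
```

Request:
jog_arm(steps=[-0.1, -1, 0, 0, -1, -0.1, -2, 0, 0, -1, -0.1, -3, 0, 0, -1, -0.1, -3.9, 0, 0, -1, -0.1, -4.7, 0, 0, -1])

```text
time_s: 6.32
ee_pos: [565.5, -215.6, 120.0]
ee_rot: [0.34, 3.123, -0.0]
ft_force: [-0.4, 0.9, -2.1]
finger_gap: 60.3
grip_force: 50.6
```

Request:
jog_arm(steps=[0, 0, 0, 0, -1, 0, 0, 0, 0, -1])

```text
time_s: 6.48
ee_pos: [565.6, -214.9, 120.0]
ee_rot: [0.341, 3.123, 0.0]
ft_force: [0.4, 0.0, -1.8]
finger_gap: 60.4
grip_force: 50.6
```

```bash
python3 -c "
from bar import *
c=bar();cv2.imwrite('pics/w4.png',c['color'][100:440,60:600])"
```

```text
{'time_s': 6.483, 'qpos': [-0.548, 0.643, 1.579, 0.0, 0.92, -1.901], 'ee_pos': [565.57, -214.895, 119.989], 'ee_rot': [0.341, 3.123, 0.0], 'ft_force': [0.351, 0.021, -1.775], 'finger_gap': 60.395, 'grip_force': 50.574}
-96 504 xmid 28.7 ztop -29.2
-88 1715 xmid 35.0 ztop -29.4
-80 1144 xmid 35.0 ztop -28.9
-72 452 xmid 35.6 ztop -13.9
-64 459 xmid 35.4 ztop -13.8
-56 429 xmid 35.9 ztop -13.8
-48 465 xmid 36.0 ztop -13.9
-40 459 xmid 36.0 ztop -13.8
-32 444 xmid 36.0 ztop -13.7
-24 448 xmid 36.1 ztop -13.9
-16 114 xmid 36.3 ztop -13.7
tip y -14.0
handle ztop -32.9 xmax 57.4 y 0.7
```

View pics/w4.png

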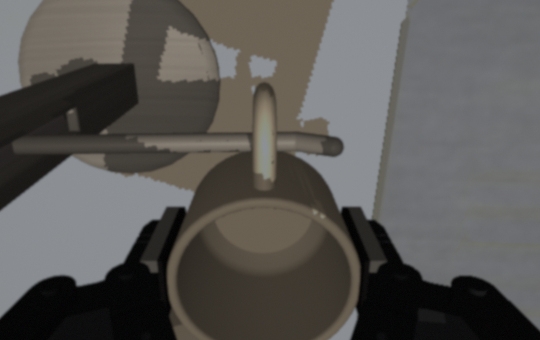

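The bar runs through the handle: it enters at (250,142) and its bent-up tip comes out at (335,147). Now I lower the cup onto it.

Request:
jog_arm(steps=[0, 0, 0.3, 0, -1, 0, 0, 0.6, 0, -1, 0, 0, 0.75, 0, -1, 0, 0, 0.85, 0, -1, 0, 0, 0.85, 0, -1])

```text
time_s: 6.95
ee_pos: [565.6, -213.7, 111.1]
ee_rot: [-0.338, -3.123, -0.001]
ft_force: [1.2, 0.5, -2.9]
finger_gap: 60.3
grip_force: 50.6
```

Request:
jog_arm(steps=[0, 0, 0.1, 0, -1, 0, 0, 0.15, 0, -1, 0, 0, 0.15, 0, -1])

```text
time_s: 7.2
ee_pos: [565.9, -214.0, 110.1]
ee_rot: [0.339, 3.123, 0.0]
ft_force: [-0.0, -0.5, -2.1]
finger_gap: 60.2
grip_force: 50.7
```

Request:
jog_arm(steps=[0, 0, 0.1, 0, -1, 0, 0, 0.15, 0, -1, 0, 0, 0.15, 0, -1])

```text
time_s: 7.45
ee_pos: [566.0, -214.1, 109.1]
ee_rot: [0.339, 3.123, -0.0]
ft_force: [-0.9, 0.4, 2.2]
finger_gap: 60.3
grip_force: 51.1
```

Request:
jog_arm(steps=[0, 0, 0, 0, 0.5, 0, 0, 0, 0, 0.6, 0, 0, 0, 0, 0.8, 0, 0, 0, 0, 1, 0, 0, 0, 0, 1])

```text
time_s: 7.87
ee_pos: [565.8, -214.2, 108.5]
ee_rot: [0.339, 3.123, -0.0]
ft_force: [0.1, -0.0, -0.0]
finger_gap: 85.3
grip_force: 0.0
```

Request:
jog_arm(steps=[0, 0, 0, 0, 1, 0, 0, 0, 0, 1, 0, 0, 0, 0, 1, 0, 0, 0, 0, 1, 0, 0, 0, 0, 1])

```text
time_s: 8.28
ee_pos: [565.8, -214.1, 108.5]
ee_rot: [-0.339, -3.123, -0.0]
ft_force: [-0.2, 0.6, -0.6]
finger_gap: 85.5
grip_force: 0.0
```

```bash
python3 -c "
from h import *
st();I=[]
for n,u,v in (('scene',335,290),('side',350,260)):
    c=cam(n);I.append(cv2.resize(c['color'][v-70:v+70,u-58:u+58],(400,480),interpolation=2))
cv2.imwrite('pics/p5.png',np.hstack(I))"
```

```text
{'time_s': 8.283, 'qpos': [-0.546, 0.659, 1.586, -0.0, 0.896, -1.901], 'ee_pos': [565.773, -214.122, 108.491], 'ee_rot': [-0.339, -3.123, -0.0], 'ft_force': [-0.181, 0.577, -0.556], 'finger_gap': 85.491, 'grip_force': 0.0}
```

View pics/p5.png

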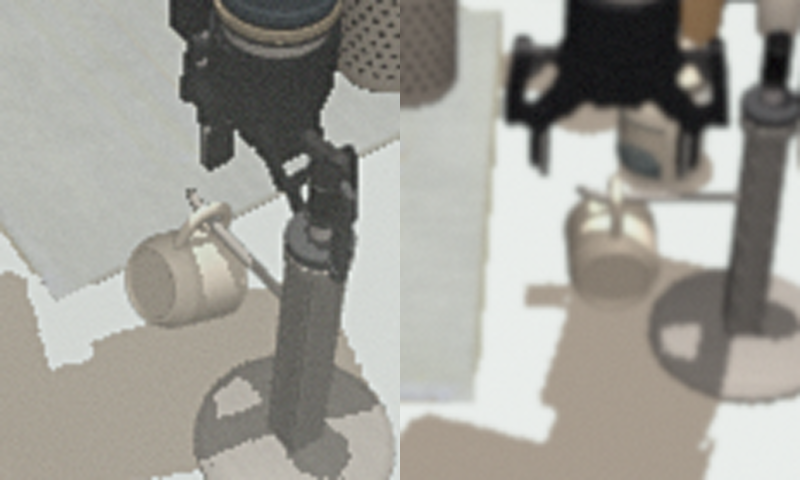

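The cup hangs by its handle from the bar, tipped over with its base to the left, and the fingers are clear. Now up, over the post and turning.

Request:
jog_arm(steps=[0, 0, -4, 0, 1, 0, 0, -8, 0, 1, 0, 0, -12, 0, 1, 0, 0, -16, 0.12, 1, 0, 0, -20, 0.24, 1])

```text
time_s: 8.8
ee_pos: [565.4, -213.9, 310.4]
ee_rot: [-0.719, -3.058, -0.0]
ft_force: [0.2, -0.4, -0.1]
finger_gap: 85.2
grip_force: 0.0
```

Request:
jog_arm(steps=[0, 0, 0, 0.12, 1, 0, 0, 0, 0.24, 1, 0, 0, 0, 0.36, 1, 0, 0, 0, 0.48, 1, 0, 0, 0, 0.6, 1])

```text
time_s: 9.22
ee_pos: [565.6, -214.0, 308.6]
ee_rot: [1.591, 2.709, 0.0]
ft_force: [-0.2, 0.2, -0.3]
finger_gap: 85.2
grip_force: 0.0
```

Request:
jog_arm(steps=[0, 0, 0, 0.12, 1, 0, 0, 0, 0.24, 1, 0, 0, 0, 0.36, 1, 0, 0, 0, 0.48, 1, 0, 0, 0, 0.6, 1])

```text
time_s: 9.63
ee_pos: [565.6, -214.0, 308.4]
ee_rot: [-2.32, -2.118, 0.0]
ft_force: [0.9, -0.1, 0.4]
finger_gap: 85.7
grip_force: 0.0
```

```bash
python3 - <<'E'
from h import *
s=st();M=R.from_rotvec(s['ee_rot']).as_matrix();print(M.round(3))
c=cam('side');P=pts(c).reshape(-1,3)
P=P[np.hypot(P[:,0]-507,P[:,1]+298)<35]
for n in('scene','side'):
    P=pts(cam(n)).reshape(-1,3);P=P[np.hypot(P[:,0]-507,P[:,1]+298)<36]
    k=P[(P[:,2]>268)&(P[:,2]<279)];v=k[:,:2]-[507,-298];r=np.hypot(*v.T);k=k[r>14];
    if len(k):
        m=k.mean(0)-[507,-298,0];print(n,'blade',len(k),m.round(1),np.degrees(np.arctan2(m[1],m[0])))
print(((np.array([507,-298])-s['ee_pos'][:2])@M[:2,:2]).round(1))
E
```

```text
{'time_s': 9.633, 'qpos': [-0.546, 0.424, 1.39, -0.0, 1.328, -0.455], 'ee_pos': [565.619, -213.992, 308.412], 'ee_rot': [-2.32, -2.118, 0.0], 'ft_force': [0.883, -0.116, 0.371], 'finger_gap': 85.652, 'grip_force': 0.0}
[[ 0.091  0.996 -0.   ]
 [ 0.996 -0.091  0.   ]
 [ 0.    -0.    -1.   ]]
scene blade 31 [-10.4 -20.2 273.1] -117.3385215502069
side blade 23 [-10.1 -19.5 273. ] -117.39564821526989
[-89.  -50.7]
```

Request:
jog_arm(steps=[-2.2, -1.25, 0, 0, 1, -4.4, -2.5, 0, 0, 1, -6.7, -3.8, 0, 0, 1, -8.9, -5.1, 0, 0, 1, -8.9, -5.1, 0, 0, 1])

```text
time_s: 10.2
ee_pos: [505.2, -302.1, 308.5]
ee_rot: [2.315, 2.123, -0.004]
ft_force: [-0.2, 0.7, 0.7]
finger_gap: 84.8
grip_force: 0.0
```

Request:
jog_arm(steps=[0, 0, 0, 0, 1, 0, 0, 0, 0, 1, 0, 0, 0, 0, 1])

```text
time_s: 10.45
ee_pos: [507.9, -297.6, 308.5]
ee_rot: [-2.312, -2.127, -0.001]
ft_force: [0.0, 0.7, -0.2]
finger_gap: 85.4
grip_force: 0.0
```

```bash
python3 - <<'E'
from h import *
from scipy.optimize import least_squares as ls
s=st();M=R.from_rotvec(s['ee_rot']).as_matrix()
c=cam('wrist');cv2.imwrite('pics/w6.png',c['color']);P=pts(c)
Q=P[(np.hypot(P[...,0]-507,P[...,1]+298)<40)]
for a,b in((205,217),(258,267),(268,280)):
    k=Q[(Q[:,2]>a)&(Q[:,2]<b)]
    if len(k)>5:print(a,len(k),k.mean(0).round(1),k.min(0).round(1),k.max(0).round(1),'tool',((k.mean(0)-s['ee_pos'])@M).round(1),cv2.minEnclosingCircle(k[:,:2].astype(np.float32)))
E
```

```text
{'time_s': 10.45, 'qpos': [-0.72, 0.4, 1.43, 0.0, 1.312, -0.637], 'ee_pos': [507.868, -297.605, 308.509], 'ee_rot': [-2.312, -2.127, -0.001], 'ft_force': [0.047, 0.743, -0.21], 'finger_gap': 85.423, 'grip_force': 0.0}
205 1929 [ 511.8 -291.9  211.9] [ 492.2 -321.7  205. ] [ 531.6 -277.9  216.8] tool [ 5.9  3.4 96.6] ((508.5870361328125, -301.000732421875), 24.477859497070312)
258 1203 [ 510.6 -298.5  261.8] [ 495.2 -321.9  258. ] [ 521.8 -287.4  267. ] tool [-0.7  2.8 46.8] ((506.5908508300781, -305.57415771484375), 19.798965454101562)
268 326 [ 500.9 -316.7  272. ] [ 495.4 -324.1  268. ] [ 506.  -311.   274.9] tool [-19.7  -5.4  36.5] ((500.64727783203125, -317.65728759765625), 6.9869537353515625)
```

View pics/w6.png

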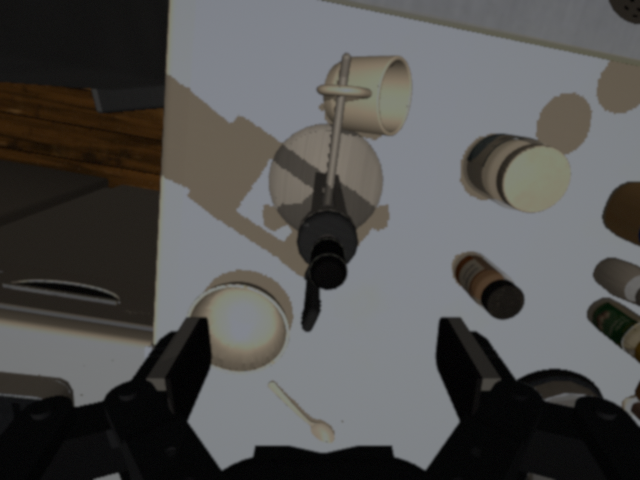

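The wrist view shows the knob's top at (328,271), the blade at (312,305) below and left of it, and the cup hanging from the bar at (370,95).

```bash
python3 - <<'E'
from h import *
s=st();M=R.from_rotvec(s['ee_rot']).as_matrix()
c=cam('wrist');P=pts(c)
m=(np.hypot(P[...,0]-509,P[...,1]+297.5)<14)&(abs(P[...,2]-263)<3.5)
k=P[m];print(len(k),cv2.minEnclosingCircle(k[:,:2].astype(np.float32)),np.median(k,0).round(1),np.percentile(k,[2,98],axis=0).round(1))
ctr=np.array(cv2.minEnclosingCircle(k[:,:2].astype(np.float32))[0]);print('tool',((ctr-s['ee_pos'][:2])@M[:2,:2]).round(1))
E
```

```text
{'time_s': 10.5, 'qpos': [-0.72, 0.4, 1.43, 0.0, 1.312, -0.637], 'ee_pos': [507.922, -297.494, 308.504], 'ee_rot': [-2.312, -2.127, -0.001], 'ft_force': [0.592, -0.337, -0.183], 'finger_gap': 85.423, 'grip_force': 0.0}
955 ((511.81475830078125, -297.5741271972656), 9.88395881652832) [ 511.8 -296.7  262.2] [[ 503.2 -305.6  259.8]
 [ 520.4 -289.1  263.6]]
tool [0.2 3.9]
```

Request:
jog_arm(steps=[0, 0.3, 1.5, 0, 1, 0, 0.3, 3.5, 0, 1, 0, 0.3, 5.5, 0, 1, 0, 0.3, 7, 0, 1, 0, 0.3, 8, 0, 1])

```text
time_s: 10.97
ee_pos: [510.2, -297.3, 226.7]
ee_rot: [-2.31, -2.125, 0.0]
ft_force: [-0.5, 0.0, 0.8]
finger_gap: 85.4
grip_force: 0.0
```

Request:
jog_arm(steps=[0, 0, 0, 0, 1, 0, 0, 0, 0, 1, 0, 0, 0, 0, 1])

```text
time_s: 11.22
ee_pos: [511.2, -299.0, 229.5]
ee_rot: [2.312, 2.124, 0.0]
ft_force: [-0.1, 0.1, 0.0]
finger_gap: 85.6
grip_force: 0.0
```

```bash
cat > ax.py <<'E'
from h import *
def look(z0=0):
    s=st();M=R.from_rotvec(s['ee_rot']).as_matrix();print('yaw y',np.degrees(np.arctan2(M[1,1],M[0,1])).round(1))
    for n in('wrist','scene','side'):
        c=cam(n);P=pts(c);d=np.hypot(P[...,0]-509,P[...,1]+298)
        if n=='wrist':
            m=(d<14)&(abs(P[...,2]-263-z0)<3.5)
            k=P[m]
            if len(k)>20:
                ctr=np.array(cv2.minEnclosingCircle(k[:,:2].astype(np.float32))[0]);print(n,'knob',len(k),ctr,k[:,2].mean().round(1),'tool',((ctr-s['ee_pos'][:2])@M[:2,:2]).round(1))
        k=P[(P[...,2]>268)&(P[...,2]<277)&(d>12)&(d<34)]
        L=(k-s['ee_pos'])@M; k=k[abs(L[:,1])<9] if n=='x' else k
        if len(k)>5:
            m=k.mean(0)-[509,-298,0];print(n,'blade',len(k),m.round(1),np.degrees(np.arctan2(m[1],m[0])).round(1))
        b=P[(abs(P[...,0]-526)<14)&(P[...,1]>-270)&(P[...,1]<-225)&(abs(P[...,2]-130-z0)<25)]
        if len(b)>10:print(n,'bar z top',len(b),np.percentile(b[:,2],[50,95]).round(1))
    return s
E
python3 -c "
from ax import *
look()"
```

```text
{'time_s': 11.217, 'qpos': [-0.718, 0.484, 1.521, 0.0, 1.134, -0.633], 'ee_pos': [511.203, -299.014, 229.535], 'ee_rot': [2.312, 2.124, 0.0], 'ft_force': [-0.089, 0.141, 0.04], 'finger_gap': 85.596, 'grip_force': 0.0}
yaw y -4.8
wrist knob 2216 [ 510.74914551 -300.32394409] 262.0 tool [-1.3 -0.3]
wrist blade 595 [ -7.4 -16.4 271.4] -114.1
wrist bar z top 1002 [132.2 133.7]
scene blade 31 [-13.2 -20.9 273.2] -122.1
scene bar z top 80 [133.9 136.9]
side bar z top 71 [132.3 136.4]
```

Request:
jog_arm(steps=[-0.05, 0, 0.1, 0, -1, -0.05, 0, 0.1, 0, -1, -0.05, 0, 0.1, 0, -1, -0.05, 0, 0.1, 0, -1, -0.05, 0, 0.1, 0, -1], grip_force=60)

```text
time_s: 11.78
ee_pos: [510.3, -299.3, 227.6]
ee_rot: [2.314, 2.125, 0.0]
ft_force: [-0.7, -0.2, 0.1]
finger_gap: 25.5
grip_force: 0.0
```

Request:
jog_arm(steps=[0, 0, 0, 0, -1, 0, 0, 0, 0, -1, 0, 0, 0, 0, -1, 0, 0, 0, 0, -1, 0, 0, 0, 0, -1])

```text
time_s: 12.2
ee_pos: [510.3, -299.2, 227.7]
ee_rot: [-2.314, -2.125, 0.0]
ft_force: [-0.8, 0.3, 2.6]
finger_gap: 18.6
grip_force: 58.6
```

Request:
jog_arm(steps=[0, 0, 0, 0, -1, 0, 0, 0, 0, -1])

```text
time_s: 12.37
ee_pos: [510.3, -299.2, 227.7]
ee_rot: [2.314, 2.125, -0.0]
ft_force: [-1.0, -0.0, 4.0]
finger_gap: 18.6
grip_force: 58.7
```

Request:
jog_arm(steps=[0, 0, -0.8, 0, -1, 0, 0, -1.6, 0, -1, 0, 0, -2.4, 0, -1, 0, 0, -3, 0, -1, 0, 0, -3, 0, -1])

```text
time_s: 12.78
ee_pos: [510.2, -299.2, 258.8]
ee_rot: [2.314, 2.125, -0.0]
ft_force: [0.0, -1.0, -4.0]
finger_gap: 18.5
grip_force: 59.2
```

Request:
jog_arm(steps=[0, 0, 0, 0, -1, 0, 0, 0, 0, -1, 0, 0, 0, 0, -1, 0, 0, 0, 0, -1])

```text
time_s: 13.12
ee_pos: [510.2, -299.2, 257.2]
ee_rot: [-2.314, -2.124, 0.0]
ft_force: [0.3, -1.9, -4.7]
finger_gap: 18.6
grip_force: 59.2
```

```bash
python3 -c "
from ax import *
look(30)
I=[]
for n,u,v in (('scene',362,290),('side',385,240)):
    c=cam(n);I.append(cv2.resize(c['color'][v-60:v+60,u-50:u+50],(400,480),interpolation=2))
cv2.imwrite('pics/p7.png',np.hstack(I))"
```

```text
{'time_s': 13.117, 'qpos': [-0.719, 0.454, 1.489, -0.0, 1.199, -0.634], 'ee_pos': [510.238, -299.192, 257.208], 'ee_rot': [-2.314, -2.124, 0.0], 'ft_force': [0.289, -1.909, -4.672], 'finger_gap': 18.571, 'grip_force': 59.173}
yaw y -4.9
wrist knob 2906 [ 509.0234375  -297.98294067] 292.1 tool [ 1.1 -1.3]
wrist blade 1091 [  2.8   4.5 272.7] 57.7
wrist bar z top 1010 [161.6 163.1]
scene blade 82 [-11.7 -10.6 272.7] -137.9
scene bar z top 83 [163.6 166. ]
side blade 63 [-11.2  -4.6 272.1] -157.5
side bar z top 75 [161.8 165.3]
```

View pics/p7.png

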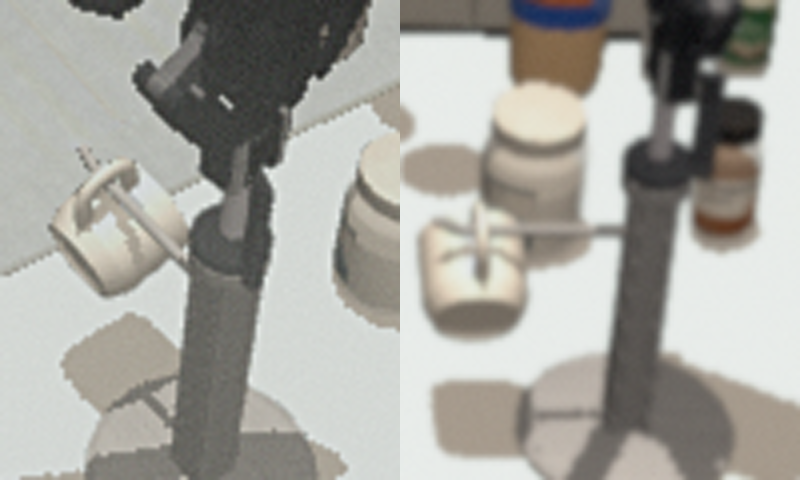

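The post is up about 29.5 mm (bar, knob and TCP agree), and the cup is still on the hook at (105,190) in the left picture. I add 0.5 mm and start the sweep.

Request:
jog_arm(steps=[0, 0, -0.05, 0, -1, 0, 0, -0.05, 0, -1, 0, 0, -0.05, -0.06, -1, 0, 0, -0.05, -0.12, -1, 0, 0, -0.05, -0.18, -1])

```text
time_s: 13.78
ee_pos: [510.4, -299.1, 258.0]
ee_rot: [-2.11, -2.327, -0.0]
ft_force: [0.6, -0.7, -5.5]
finger_gap: 18.3
grip_force: 59.6
```

Request:
jog_arm(steps=[0, 0, 0, -0.06, -1, 0, 0, 0, -0.12, -1, 0, 0, 0, -0.18, -1, 0, 0, 0, -0.24, -1, 0, 0, 0, -0.3, -1])

```text
time_s: 14.2
ee_pos: [510.6, -299.1, 258.0]
ee_rot: [1.739, 2.616, 0.001]
ft_force: [1.5, -0.9, -5.8]
finger_gap: 18.5
grip_force: 59.7
```

Request:
jog_arm(steps=[0, 0, 0, -0.06, -1, 0, 0, 0, -0.12, -1, 0, 0, 0, -0.18, -1, 0, 0, 0, -0.24, -1, 0, 0, 0, -0.3, -1])

```text
time_s: 14.62
ee_pos: [510.8, -298.9, 258.0]
ee_rot: [1.328, 2.846, 0.001]
ft_force: [1.7, -0.4, -6.0]
finger_gap: 18.2
grip_force: 59.7
```

```bash
python3 -c "
from ax import *
s=look(30);print(s['moment'])"
```

```text
{'time_s': 14.617, 'qpos': [-0.719, 0.453, 1.488, 0.001, 1.2, -1.417], 'ee_pos': [510.809, -298.946, 258.003], 'ee_rot': [1.328, 2.846, 0.001], 'ft_force': [1.652, -0.426, -6.03], 'finger_gap': 18.181, 'grip_force': 59.676}
yaw y 40.0
wrist knob 3130 [ 509.00177002 -298.00161743] 292.7 tool [ 1.9 -0.8]
wrist blade 862 [ -2.1   6.7 272.7] 107.1
wrist bar z top 962 [162.4 163.8]
scene blade 74 [ -7.9 -16.8 272.5] -115.1
scene bar z top 83 [164.1 167.2]
side blade 51 [ -5.7  -1.7 272.6] -163.3
side bar z top 76 [162.1 165.8]
[-0.15196356 -0.14871923 -0.05329874]
```

Request:
jog_arm(steps=[0, 0, 0.02, -0.06, -1, 0, 0, 0.02, -0.12, -1, 0, 0, 0.02, -0.18, -1, 0, 0, 0.02, -0.22, -1, 0, 0, 0.02, -0.22, -1])

```text
time_s: 15.18
ee_pos: [510.6, -298.8, 258.0]
ee_rot: [1.014, 2.973, 0.001]
ft_force: [1.8, 0.5, -4.4]
finger_gap: 18.5
grip_force: 62.3
```

```bash
python3 -c "
from h import *
s=st();print(s['moment'],s['tau'])
c=cam('wrist');I=[cv2.resize(c['color'][240:460,200:440],(480,440),interpolation=2)]
c=cam('scene');I.append(cv2.resize(c['color'][220:330,320:400],(320,440),interpolation=2))
cv2.imwrite('pics/p8.png',np.hstack(I))"
```

```text
{'time_s': 15.183, 'qpos': [-0.719, 0.453, 1.489, 0.001, 1.2, -1.633], 'ee_pos': [510.635, -298.798, 258.0], 'ee_rot': [1.014, 2.973, 0.001], 'ft_force': [1.84, 0.53, -4.442], 'finger_gap': 18.504, 'grip_force': 62.276}
[ 0.04644741 -0.15203147 -0.20936278] [ -0.59936302 -43.70912433 -19.12570596  -0.37650512   0.22340292
  -0.43988267]
```

View pics/p8.png

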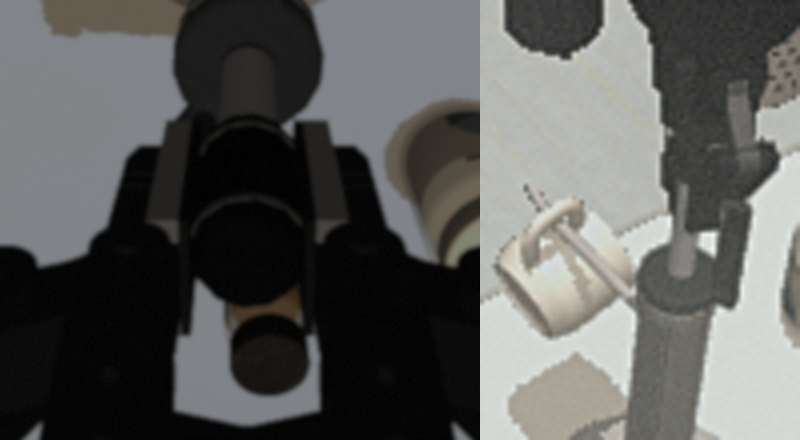

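The blade now stands at the right of the ring ((735,250) in the right crop), pushed by the finger. The moment has risen to 0.21 N m, so it is probably on its stop; I measure its angle.

```bash
python3 -c "
from h import *
for ax in((509,-298),(507,-298)):
  for n in('scene','side'):
    for c,t in((dict(np.load(n+'1.npz')),'start'),(cam(n),'now')):
        P=pts(c);v=P[...,:2]-ax;d=np.hypot(v[...,0],v[...,1]);m=(P[...,2]>222)&(P[...,2]<250)&(d>17)&(d<34)
        k=v[m]
        if len(k)>5:
            w=np.median(k,0);print(ax,n,t,len(k),w.round(1),np.degrees(np.arctan2(w[1],w[0])).round(1))
"
```

```text
(509, -298) scene start 55 [-13.9 -21.9] -122.4
(509, -298) scene now 68 [  3.5 -23.2] -81.5
(509, -298) side start 59 [-11.8 -20.2] -120.4
(509, -298) side now 54 [  5.3 -23.1] -77.1
(507, -298) scene start 54 [-11.9 -22. ] -118.4
(507, -298) scene now 71 [  5.3 -23.3] -77.1
(507, -298) side start 56 [ -9.9 -20.5] -115.9
(507, -298) side now 57 [  7.5 -22.9] -71.8
```

Request:
jog_arm(steps=[0, 0, 0, -0.03, -1, 0, 0, 0, -0.05, -1, 0, 0, 0, -0.05, -1])

```text
time_s: 15.73
ee_pos: [510.3, -298.9, 258.0]
ee_rot: [-0.938, -2.998, -0.001]
ft_force: [1.1, 2.5, -2.6]
finger_gap: 18.4
grip_force: 64.1
```

```bash
python3 -c "
from ax import *
s=look(30);print(s['moment'])"
```

```text
{'time_s': 15.733, 'qpos': [-0.719, 0.453, 1.489, 0.001, 1.2, -1.684], 'ee_pos': [510.325, -298.88, 257.986], 'ee_rot': [-0.938, -2.998, -0.001], 'ft_force': [1.051, 2.549, -2.618], 'finger_gap': 18.41, 'grip_force': 64.119}
yaw y 55.3
wrist knob 3111 [ 508.96520996 -297.97589111] 292.7 tool [ 1.6 -0. ]
wrist blade 864 [ -4.8   4.7 272.6] 135.8
wrist bar z top 930 [162.3 163.9]
scene blade 82 [ -5.7 -13.3 272.8] -113.2
scene bar z top 83 [163.7 166.5]
side blade 45 [ -6.8   0.7 273.2] 174.0
side bar z top 75 [162.2 166.2]
[ 0.28537736 -0.10722095 -0.37707359]
```

Request:
jog_arm(steps=[0, 0, 0, -0.02, -1, 0, 0, 0, -0.04, -1, 0, 0, 0, -0.04, -1])

```text
time_s: 16.13
ee_pos: [510.1, -298.9, 257.9]
ee_rot: [-0.876, -3.016, -0.001]
ft_force: [0.0, 2.7, -0.8]
finger_gap: 18.7
grip_force: 66.0
```

```bash
python3 -c "
from h import *
s=st();print(s['moment'])
ax=(509,-298)
for n in('scene','side'):
    for i in range(2):
        P=pts(cam(n));v=P[...,:2]-ax;d=np.hypot(v[...,0],v[...,1]);m=(P[...,2]>222)&(P[...,2]<250)&(d>17)&(d<34)
        w=np.median(v[m],0);print(n,m.sum(),w.round(1),np.degrees(np.arctan2(w[1],w[0])).round(1))
"
```

```text
{'time_s': 16.133, 'qpos': [-0.719, 0.453, 1.489, 0.0, 1.201, -1.725], 'ee_pos': [510.064, -298.93, 257.911], 'ee_rot': [-0.876, -3.016, -0.001], 'ft_force': [0.014, 2.686, -0.775], 'finger_gap': 18.656, 'grip_force': 65.971}
[ 0.46712189  0.03340325 -0.53431112]
scene 66 [  3.4 -23.2] -81.7
scene 64 [  3.4 -23.1] -81.6
side 55 [  5.  -22.5] -77.6
side 50 [  4.5 -21.8] -78.4
```

```bash
python3 -c "
from ax import *
look(30)
P=pts(cam('side'));m=(abs(P[...,0]-535)<60)&(P[...,1]>-250)&(P[...,1]<-170)&(P[...,2]>75)&(P[...,2]<170);print('cup pts',m.sum(),P[m].min(0),P[m].max(0))
print(arm.hand_in())"
```

```text
{'time_s': 16.333, 'qpos': [-0.719, 0.453, 1.489, 0.0, 1.201, -1.724], 'ee_pos': [510.084, -298.954, 257.9], 'ee_rot': [-0.877, -3.016, -0.001], 'ft_force': [0.61, 4.177, -0.762], 'finger_gap': 18.487, 'grip_force': 66.163}
yaw y 57.6
wrist knob 3106 [ 509.00643921 -298.01620483] 292.7 tool [1.4 0.2]
wrist blade 877 [ -5.2   4.4 272.6] 140.3
wrist bar z top 928 [162.3 163.8]
scene blade 76 [ -4.9 -13.4 272.7] -110.1
scene bar z top 85 [163.5 166.6]
side blade 47 [-7.10e+00 -2.00e-01  2.73e+02] -178.2
side bar z top 81 [161.4 165.8]
cup pts 824 [ 500.60777029 -249.83233748   84.89020906] [ 567.52412887 -173.58303713  169.86938413]
the job is handed in; nothing more can be done
None
```

I handed the job in with the cup hanging on the hook, the post held about 30 mm up at its mark, and the lever pushed until it stopped moving (about 41–44° measured, against 46° for full closure). The hand was still gripping the knob, and the run took about 16 s of the 56 s allowed.

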